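# Run the bead-drop toy past a parked carriage

## Robot

A 7-joint arm with a two-finger parallel gripper is mounted at the origin on the work surface. World frame = base frame: x ahead of the robot, y to its left, z up, the work surface at z = 0. Lengths are in mm, angles in rad, forces in N, time in s.
With the tool pointing down it reaches from about 400 to 875 mm from the base axis. Payload 4.4 kg.
Tool frame: the origin (TCP) lies midway between the tips of the shut fingers; the grasp point (between the pads) lies 19 mm behind it; z points along the fingers, y is the line along which they close (so a half turn about z gives the same grasp; the last joint's range is limited). The gripper opens to 85 mm and grips with 20 to 120 N. Pads are 22 mm wide; open, the fingers measure 114 mm over their backs; the gripper's body (76 mm by 85 mm) begins 54 mm behind the grasp point. The pads swing forward as they close: fully open they stand 13 mm farther back than shut.
Start: joints at [1.228, 0.628, 0.038, 1.517, -0.027, 0.996, -0.02], TCP at [177.659, -625.264, 231.313] pointing down, gripper open.
Joint ranges: [-3.06, 3.06], [-0.37, 2.12], [-1.25, 1.32], [0.18, 2.47], [-1.1, 4.24], [0.23, 1.98], [-2.94, 2.94]. Speed limits (rad/s): [2.57, 2.57, 3.14, 3.14, 3.14, 3.14, 3.14].

## Interface

Orientations are given as [roll, pitch, yaw] about the fixed x, y, z axes, in that order (R = Rz(yaw) Ry(pitch) Rx(roll)).
In Python, from cell import read_state, get_image, finish_job gives the robot as it stands.
- The arm moves only by the tool send_rows, never from a script. Its argument "series" is a list of rows, each an object of numbers: "ax", "ay", "az": the turn, a rotation vector about the tool's x, y, z in rad; "dx", "dy", "dz": the shift along the tool's x, y, z in cm; "hand": the closure, from 0 (fully open) to 1 (shut). In form: [{"ax": .., "ay": .., "az": .., "dx": .., "dy": .., "dz": .., "hand": ..}, ...]. A call has 1 to 10 rows; each row is the pose to reach, as a shift and turn from the pose commanded when the call began, along the tool's axes at that moment; what a row does not reach only later rows make up. A row lasts 1/10 s, in which the tool goes at most 50 mm and 8.59 degrees, less where a joint would pass 70% of its speed; a pose out of reach is approached as far as the arm can. A call with a gripper value outside its range is refused whole. The fingers move at their own pace and stop on an object; the grip force is fixed at half the most. Time passes only in rows, so rows that repeat a pose let the fingers close. It gives the time, the measured TCP pose, the force, the opening and the grip force at its end, in the units of the state.
- read_state(): the state, without advancing time (a new reading comes with each control period).
- get_image(name): name is "scene" or "top"; returns a dict with "pixels" (420x560x3 uint8, red, green, blue), "mtx" (3x3 intrinsics, pixels), "k1" (the pictures are not rectified: a ray, as slopes to the right and down, at radius r is drawn at 1 + k1 r^2 times it, then the intrinsics apply), "R" (3x3) and "t" (3): a world point X has camera coordinates R X + t. Camera axes: x right, y down, z forward; pixel columns grow to the right and rows downward; lengths in mm; the calibration is good to about 2 mm. A picture is of the moment at which its call begins. There is no depth.
- finish_job(): hands the job in; it is judged then, once.
The state is a dict: "clock": time; "qpos": joint angles; "qd": joint speeds; "tau": joint torques, N m; "eef_pos": TCP position; "tool_rot": TCP orientation; "force": force on the tool from outside, world axes, zero at the start; "torque": the same for the moment, N m; "width": finger opening in mm; "gripper_force": force on a finger pad.
Only numpy, scipy, OpenCV 4.12 (cv2) and the standard library are available. Lean on these libraries where they do the work, as an engineer would, in place of code of your own. Each camera call takes 0.05 s, during which the arm holds its last target. There are 200 camera calls.

## Task

The plum carriage stands in the way of the bead-drop toy's red-knobbed brass lever: first lift it away and park it upright, centred and lengthways on the green siding board, never letting it and the bead toy push against each other. Then turn the lever a quarter turn to its open stop so that both teal beads drop into the tray, and turn it back fully to its closed stop. Handle everything gently, with a light grip, and leave the other toys where they stand.

Things in the scene. Friction and masses are not known exactly. Their poses are not given: they have to be found in the camera images.
- tower: Bead-drop toy, fixed. Origin: on the table directly below the lever's vertical pivot; z up. Its wooden base, 84 mm wide, 10 mm thick, runs from x=-32 to 172 mm with the catch tray (walls to z=50 mm) on it from x=33 to 162. A blue bridge, 86 mm wide in y, 113 mm high, stands at x=102.
- tower_tube (a point): Centre of the mouth of the clear upright tube (outer radius 20 mm, z=66 to 125 mm), 60 mm from the pivot along the toy's +x. It holds the two beads, one above the other, on the lever's gate plate.
- lever (a joint): Lever angle, rad: 0 = closed stop (arm along the toy's -x, gate plate under the tube), 1.571 = open stop. It grows clockwise from above: the arm swings from the toy's -x to its +y. It stays where left; about 1 N at the knob turns it. Brass arm z=58 to 66 mm, 14 mm wide, 105 mm long. The gate plate reaches 92 mm out on the other side, swinging from +x to -y at that height.
- lever_knob (a point): Grip point on the red upright cylindrical knob on the lever's arm, on the knob's axis 100 mm from the pivot, 95 mm above the table. The knob is 20 mm in diameter, from z=66 to 116 mm. Grip it with no more than about 40 N a finger. The axes turn with the lever.
- tower_tray (a point): Point on the catch tray's floor, 125 mm from the pivot along the toy's +x, 10 mm above the table, in the part where the beads come to rest.
- bead1_center (a point): Centre of the lower teal ceramic bead, a ball 24 mm in diameter.
- bead2_center (a point): Centre of the upper teal ceramic bead, a ball 24 mm in diameter.
- bead1: Lower bead (origin on its surface; it rolls with the bead).
- bead2: Upper bead (origin on its surface; it rolls with the bead).
- carriage: Plum wooden train carriage, loose, about 160 g, to be gripped with no more than about 40 N a finger: 110 mm long (x), 42 mm wide (y), 74 mm high; the flat sides run from z=22 to 72 mm. Origin: centre of its underside. It starts on the table within the lever's swing.
- siding: Green siding board fixed to the table, 190 x 80 mm, 10 mm thick, with two thin dark rails along x and a red buffer (60 mm wide, 45 mm above the table) whose inner face is at x=+85 mm. Origin: centre of its underside; the carriage parks lengthways along x, either way round, on its top, centred.
- jack: Bystander: blue jack-in-the-box 94 x 94 mm, jack's hat up to 182 mm. Origin: centre of its underside.
- musicbox: Bystander: round brass music box 68 mm in diameter, 63 mm high with its knob. Origin: centre of its underside.
- crown: Bystander: silver toy crown 68 mm in diameter, 47 mm high, standing near the siding. Origin: centre of its underside.
- duck: Bystander: white toy duck on a 50 x 26 mm board, 61 mm high, near the bead toy. Origin: centre of its underside.
- car: Bystander: red toy car 90 x 52 mm, 55 mm high. Origin: centre of its underside.
- cone: Bystander: stack of coloured rings 80 mm in diameter, 97 mm high. Origin: centre of its underside.
Things that resemble listed ones, but are neither listed nor needed, are in the scene too. What is shaped like the carriage but blue is not meant. Leave any purple look-alike of the siding alone.

How it is judged:
By the outcome, as a careful person would: the job done as asked, in the order asked, and still so for the second after the job is handed in, with the robot touching nothing.
It also fails if it takes over 67 s, if anything falls off the work surface, if the arm or the gripper's body presses on something with over 40 N, if the wrist force passes 120 N, or if a joint passes its speed limit or range.

## Working session

There is one attempt and no reset: what is moved stays moved. The work goes in short steps, Python scripts to look and compute and a tool call to move; the robot and the scene stay as the last step left them, time stands still between calls to the robot, and variables do not carry over. Pictures are saved under pics/ and viewed, at most 10 in all, crops included, and the job is handed in when it is done.

Besides the shell and the picture viewer there is one more tool, called as name(argument=value, ...), one argument or row to a line, values as JSON. send_rows: Moves the arm, as the interface text tells. Its arguments: {"type":"object","properties":{"series":{"type":"array","items":{"type":"object","properties":{"ax":{"type":"number"},"ay":{"type":"number"},"az":{"type":"number"},"dx":{"type":"number"},"dy":{"type":"number"},"dz":{"type":"number"},"hand":{"type":"number"}}}}},"required":["series"]}

```bash
mkdir -p pics; ls; cat > h.py <<'E'
import numpy as np, cv2
from cell import read_state, get_image, finish_job
def cam(n):
    d=get_image(n); return d
def ray(d,u,v):
    K=np.array(d["mtx"],float); p=np.linalg.inv(K)@[u,v,1]; x,y=p[:2]; rd=np.hypot(x,y); r=rd
    for _ in range(30): r=rd/(1+d["k1"]*r*r)
    s=r/rd if rd>0 else 1
    R=np.array(d["R"]);t=np.array(d["t"])
    return -R.T@t, R.T@np.array([x*s,y*s,1])
def px2w(d,u,v,z):
    c,r=ray(d,u,v); return (c+r*(z-c[2])/r[2]).round(1)
def proj(d,X):
    X=np.atleast_2d(np.array(X,float)); R=np.array(d["R"]);t=np.array(d["t"]);K=np.array(d["mtx"],float)
    c=X@R.T+t; xy=c[:,:2]/c[:,2:]; r2=(xy**2).sum(1,keepdims=True); xy=xy*(1+d["k1"]*r2)
    return np.c_[xy,np.ones(len(xy))]@K.T[:, :2]
def save(d,f,crop=None,s=1):
    im=np.array(d["pixels"])[:,:,::-1].copy()
    if crop: a,b,c,e=crop; im=im[b:e,a:c]
    if s!=1: im=cv2.resize(im,None,fx=s,fy=s,interpolation=cv2.INTER_CUBIC)
    cv2.imwrite("pics/"+f,im)
E
python3 - <<'E'
from h import *
import pickle
for n in("top","scene"):
    d=cam(n); pickle.dump(d,open(n+".pkl","wb")); save(d,n+"0.png",s=1.4); R=np.array(d["R"]);print(n,(-R.T@d["t"]).round(),R.round(2).tolist(),d["k1"])
s=read_state(); print({k:np.round(v,3).tolist() for k,v in s.items()})
E
```

```text
pics
top [ 482.  -19. 1261.] [[0.02, -1.0, -0.01], [-1.0, -0.02, -0.05], [0.05, 0.01, -1.0]] -0.11331228947389207
scene [1124.  367. 1026.] [[-0.56, 0.83, 0.02], [0.66, 0.45, -0.6], [-0.5, -0.32, -0.8]] 0.012655273613446021
{'clock': 0.1, 'qpos': [1.228, 0.629, 0.038, 1.518, -0.027, 0.996, -0.02], 'qd': [0.001, -0.003, 0.0, -0.001, 0.0, -0.0, -0.001], 'tau': [0.004, -56.454, 1.231, -19.398, 0.011, 0.005, -0.0], 'eef_pos': [177.517, -624.732, 230.491], 'tool_rot': [-3.14, 0.0, 0.277], 'force': [-0.985, -0.154, 0.294], 'torque': [-0.003, 0.013, 0.046], 'gripper_force': 0.0, 'width': 85.479}
```

View pics/top0.png

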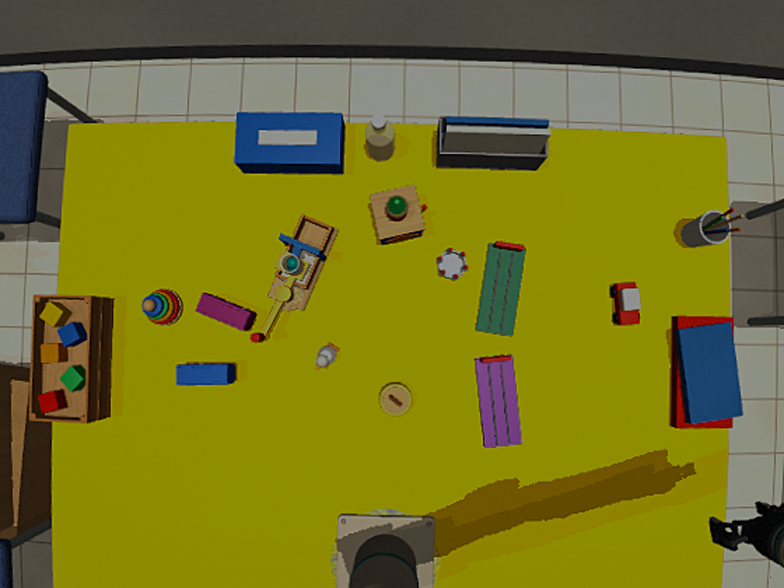

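View pics/scene0.png

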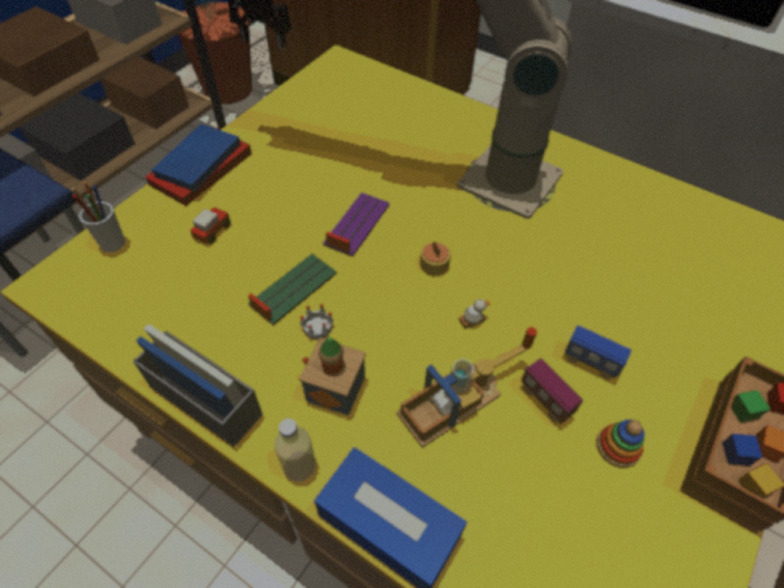

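The plum carriage in the top view is at (226,311). The blue one at (205,374) is the look-alike and isn't meant. The siding is the green board at (500,290), and the purple board at (498,402) is its decoy. The knob is at (257,337). The red blobs on the jack (425,208), the car and the buffers could be mistaken for it.

```bash
cat > fit.py <<'E'
from h import *
import pickle
from scipy.optimize import minimize
D={n:pickle.load(open(n+".pkl","rb")) for n in("top","scene")}
def boxpts(p,L,W,z0,z1,x0=None):
    x,y,a=p; c,s=np.cos(a),np.sin(a); h=[-L/2,L/2] if x0 is None else x0
    return np.array([[x+c*i-s*j,y+s*i+c*j,k] for i in h for j in(-W/2,W/2) for k in(z0,z1)])
def hullmask(d,P,S=3):
    m=np.zeros((420*S,560*S),np.uint8); q=((proj(d,P)+.5)*S-.5)
    cv2.fillConvexPoly(m,cv2.convexHull(np.round(q*16).astype(np.int32)),1,shift=4); return m
def hsv(d): return cv2.cvtColor(np.array(d["pixels"]),cv2.COLOR_RGB2HSV)
def mask(d,lo,hi,near,r=60):
    m=cv2.inRange(hsv(d),np.array(lo),np.array(hi)); k=np.zeros_like(m); cv2.circle(k,near,r,255,-1); m&=k
    n,l,s,c=cv2.connectedComponentsWithStats(m); i=1+np.argmax(s[1:,4]); return (l==i).astype(np.uint8),s[i],c[i]
def fit(ms,p0,*box,tol=(8,8,.1)):
    M={n:cv2.resize(m,None,fx=3,fy=3,interpolation=cv2.INTER_NEAREST) for n,m in ms.items()}
    def cost(p):
        t=0
        for n,m in M.items():
            h=hullmask(D[n],boxpts(p,*box)); t+=1-(h&m).sum()/(h|m).sum()
        return t
    best=None
    for k in range(3):
        p=p0 if best is None else best.x
        r=minimize(cost,p,method="Nelder-Mead",options=dict(initial_simplex=[p]+[np.array(p)+np.eye(3)[i]*tol[i] for i in range(3)],xatol=.05,fatol=1e-4))
        best=r
    return best.x,best.fun
E
python3 - <<'E'
from fit import *
t,s=D["top"],D["scene"]
ht,hs=hsv(t),hsv(s)
for d,h,l in((t,ht,[(161,222),(357,207),(184,241),(205,188)]),(s,hs,[(393,278),(210,205),(378,241)])):
    print([h[v,u].tolist() for u,v in l])
def k(u): return (round(u[0]/1.4),round(u[1]/1.4))
print("carr",px2w(t,*k((226,311)),74),"siding",px2w(t,*k((500,290)),10),"knobtop",px2w(t,*k((257,337)),116),"tube",px2w(t,*k((291,263)),125), "duck",px2w(t,*k((326,356)),40),"cone",px2w(t,*k((162,306)),50),"crown",px2w(t,*k((452,264)),40),"jack",px2w(t,*k((397,213)),90),"blue",px2w(t,*k((205,374)),74))
im=np.hstack([cv2.resize(np.array(t["pixels"])[140:280,120:270],None,fx=2.6,fy=2.6,interpolation=2),cv2.resize(np.array(s["pixels"])[220:360,265:415],None,fx=2.6,fy=2.6,interpolation=2)])
cv2.imwrite("pics/crop1.png",im[:,:,::-1])
E
```

```text
[[162, 182, 118], [75, 132, 95], [2, 203, 161], [88, 255, 75]]
[[170, 134, 95], [60, 79, 87], [16, 204, 65]]
carr [524.7 333.6  74. ] siding [ 585.4 -230.3   10. ] knobtop [473.  255.5 116. ] tube [618.1 192.7 125. ] duck [438.7 129.8  40. ] cone [531.1 475.9  50. ] crown [ 632.8 -125.6   40. ] jack [728.1 -10.5  90. ] blue [396.1 372.8  74. ]
```

View pics/crop1.png

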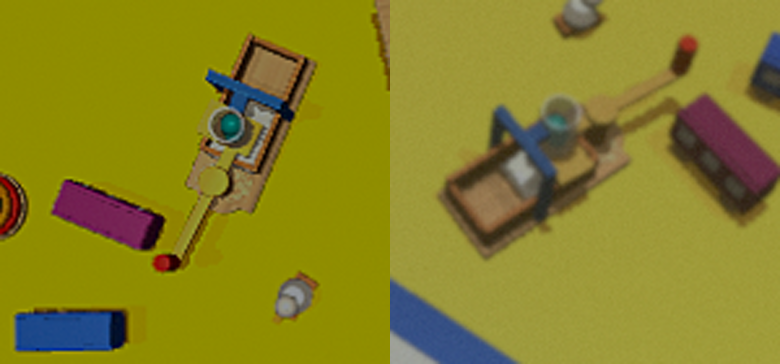

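The crop shows the plum carriage roof at (105,213) on the left, its right end close beside the knob at (165,262). The pivot cap is at (214,181) and the tube at (228,127). The choice of carriage is confirmed, so I'll refine the poses.

```bash
python3 - <<'E'
from fit import *
from scipy.optimize import least_squares
t,s=D["top"],D["scene"]
pc=lambda z,p:tuple(int(i) for i in proj(D[z],[p])[0])
def ms(lo,hi,P,r=60):
    o={}
    for n in D:
        m,st,c=mask(D[n],lo[n],hi[n],pc(n,P),r); o[n]=cv2.morphologyEx(m,cv2.MORPH_CLOSE,np.ones((5,5),np.uint8)); print(n,st.tolist(),c.round(1))
    return o
m=ms(dict(top=(145,60,30),scene=(150,60,25)),dict(top=(176,255,255),scene=(178,255,255)),(525,334,60),50)
for n in (["top"],["top","scene"]): print("carr",n,fit({k:m[k] for k in n},[525,334,1.2],110,42,4,74))
m=ms(dict(top=(55,70,40),scene=(40,30,30)),dict(top=(90,255,255),scene=(90,255,255)),(585,-230,5),80)
for n in (["top"],["top","scene"]): print("sid",n,fit({k:m[k] for k in n},[585,-230,-.1],190,80,8,10,[-95,85]))
m=ms(dict(top=(0,170,90),scene=(0,120,50)),dict(top=(8,255,255),scene=(8,255,255)),(473,255,105),12)
for n in (["top"],["top","scene"]): print("knob",n,fit({k:m[k] for k in n},[473,255,.4],18,18,72,116,tol=(5,5,.01)))
# tower base corners: bridge ends etc by crop px (left crop: u=120+x/2.6, v=140+y/2.6)
L=lambda x,y,z:px2w(t,120+x/2.6,140+y/2.6,z)
print("pivot cap",L(214,181,68),"tube",L(228,125,125),"bridge",L(208,75,113),L(290,113,113),"base corner far",L(316,60,10),"base near corner",L(250,212,10))
E
```

```text
top [140, 209, 40, 27, 549] [159.7 222.1]
scene [376, 257, 39, 37, 555] [395.5 275.3]
carr ['top'] (array([524.36664822, 341.20040937,   1.24365156]), np.float64(0.2043795620437956))
carr ['top', 'scene'] (array([524.67605364, 341.29670918,   1.26069526]), np.float64(0.7688238002928803))
top [340, 174, 35, 66, 1422] [357.1 207.5]
scene [185, 182, 54, 49, 1105] [210.9 204.2]
sid ['top'] (array([ 5.88492061e+02, -2.31551178e+02, -1.34793318e-01]), np.float64(0.05484753452992597))
sid ['top', 'scene'] (array([ 5.89398678e+02, -2.31759441e+02, -1.29816636e-01]), np.float64(0.1971772090188909))
top [179, 238, 6, 6, 21] [182.  240.7]
scene [377, 235, 5, 5, 21] [379.1 236.8]
knob ['top'] (array([4.73295847e+02, 2.61515666e+02, 4.00969789e-01]), np.float64(0.7163323782234957))
knob ['top', 'scene'] (array([4.73393932e+02, 2.62515852e+02, 4.01280831e-01]), np.float64(1.552304546169577))
pivot cap [562.9 217.5  68. ] tube [617.8 193.5 125. ] bridge [672. 219. 113.] [633.3 130.6 113. ] base corner far [708.8 116.1  10. ] base near corner [532.3 186.4  10. ]
```

```bash
python3 - <<'E'
from fit import *
pc=lambda z,p:tuple(int(i) for i in proj(D[z],[p])[0])
o={}
for n,lo,hi in(("top",(145,60,30),(176,255,255)),("scene",(150,60,25),(178,255,255))):
    o[n],_,_=mask(D[n],lo,hi,pc(n,(525,334,60)),50)
for n in (["top"],["scene"],["top","scene"]):
  for z in (68,72): print("carr",n,z,fit({k:o[k] for k in n},[525,334,1.2],110,42,z,74))
# triangulate knob red top, bright
for n,u in(("top",(182.0,240.7)),("scene",(379.1,236.8))): print(n,[px2w(D[n],*u,z)[:2] for z in(106,112,116)])
t=D["top"];s=D["scene"]
S=lambda x,y,z:px2w(s,265+(x-390)/2.6,220+y/2.6,z)
print("scene tube",S(561,108,125),"cap",S(601,108,68),"bridge",S(500,113,113),S(545,184,113),"carr roof corners",[S(*c,74) for c in((706,97),(784,178),(744,190),(676,124))])
E
```

```text
carr ['top'] 68 (array([524.43397053, 337.98140355,   1.21836712]), np.float64(0.08059365019725717))
carr ['top'] 72 (array([524.33198255, 338.36214144,   1.2190563 ]), np.float64(0.07252705524966774))
carr ['scene'] 68 (array([526.11942998, 341.24152574,   1.18528154]), np.float64(0.20009612303748803))
carr ['scene'] 72 (array([528.50204425, 340.50838682,   1.21654341]), np.float64(0.15039128955427017))
carr ['top', 'scene'] 68 (array([525.45545626, 340.04970316,   1.21736611]), np.float64(0.29098568330687924))
carr ['top', 'scene'] 72 (array([525.260755  , 339.00035744,   1.21872104]), np.float64(0.2587509178326961))
top [array([473.6, 263.5]), array([473.7, 262.1]), array([473.7, 261.1])]
scene [array([470. , 260.9]), array([474.3, 261.6]), array([477.1, 262.1])]
scene tube [617.5 196.2 125. ] cap [562.6 218.9  68. ] bridge [648.5 148.3 113. ] [688.5 221.3 113. ] carr roof corners [array([494.8, 301.6,  74. ]), array([534.6, 402.2,  74. ]), array([568. , 375.5,  74. ]), array([540. , 290.2,  74. ])]
```

```bash
cat > go.py <<'E'
from h import *
from scipy.spatial.transform import Rotation as Ro
def to(*targets,s=None):
    s=s or read_state(); R=Ro.from_euler("xyz",s["tool_rot"]); p=np.array(s["eef_pos"])
    print("now",p.round(1),np.round(s["tool_rot"],3),"w",round(s["width"],1),"gf",s["gripper_force"],"t",s["clock"],"q",np.round(s["qpos"],2))
    for x,y,z,yaw in targets:
        d=R.inv().apply(np.array([x,y,z])-p)/10; a=(R.inv()*Ro.from_euler("xyz",[np.pi,0,yaw])).as_rotvec()
        print("d",d.round(2),"a",a.round(3))
E
python3 -c "
from go import *
to((400,-450,240,.5),(560,-200,240,.8),(560,60,240,1.0),(525,339,200,1.219))"
```

```text
now [ 177.5 -624.7  230.5] [-3.14   0.     0.277] w 85.5 gf 0.0 t 0.1 q [ 1.23  0.63  0.04  1.52 -0.03  1.   -0.02]
d [ 26.18 -10.73  -0.93] a [-0.002 -0.    -0.223]
d [ 48.4  -30.41  -0.9 ] a [-0.002 -0.    -0.523]
d [ 55.5  -55.42  -0.86] a [-0.002 -0.001 -0.723]
d [ 59.76 -83.21   3.19] a [-0.002 -0.001 -0.942]
```

send_rows(
  series=[
    {"dx": 4.4,"dy": -1.8,"dz": -0.2,"az": -0.04,"hand": 0},
    {"dx": 8.8,"dy": -3.6,"dz": -0.4,"az": -0.08,"hand": 0},
    {"dx": 13.2,"dy": -5.4,"dz": -0.6,"az": -0.12,"hand": 0},
    {"dx": 17.6,"dy": -7.2,"dz": -0.8,"az": -0.16,"hand": 0},
    {"dx": 22,"dy": -9,"dz": -0.9,"az": -0.2,"hand": 0},
    {"dx": 26,"dy": -11,"dz": -0.9,"az": -0.24,"hand": 0},
    {"dx": 29.5,"dy": -14,"dz": -0.9,"az": -0.28,"hand": 0},
    {"dx": 33,"dy": -17,"dz": -0.9,"az": -0.32,"hand": 0},
    {"dx": 36.5,"dy": -20,"dz": -0.9,"az": -0.36,"hand": 0},
    {"dx": 40,"dy": -23,"dz": -0.9,"az": -0.4,"hand": 0},
  ],
)

```text
invalid input at $.series[0]: expected keys ax, ay, az, dx, dy, dz, hand
```

```bash
python3 -c "
from go import *
to((560,-200,240,.8),(560,60,240,1.0),(525,339,200,1.219))"
```

```text
now [ 177.5 -624.7  230.5] [-3.14   0.     0.277] w 85.5 gf 0.0 t 0.1 q [ 1.23  0.63  0.04  1.52 -0.03  1.   -0.02]
d [ 48.4  -30.41  -0.9 ] a [-0.002 -0.    -0.523]
d [ 55.5  -55.42  -0.86] a [-0.002 -0.001 -0.723]
d [ 59.76 -83.21   3.19] a [-0.002 -0.001 -0.942]
```

send_rows(
  series=[
    {"ax": 0,"ay": 0,"az": -0.04,"dx": 4.4,"dy": -1.8,"dz": -0.2,"hand": 0},
    {"ax": 0,"ay": 0,"az": -0.08,"dx": 8.8,"dy": -3.6,"dz": -0.4,"hand": 0},
    {"ax": 0,"ay": 0,"az": -0.12,"dx": 13.2,"dy": -5.4,"dz": -0.6,"hand": 0},
    {"ax": 0,"ay": 0,"az": -0.16,"dx": 17.6,"dy": -7.2,"dz": -0.8,"hand": 0},
    {"ax": 0,"ay": 0,"az": -0.2,"dx": 22,"dy": -9,"dz": -0.9,"hand": 0},
    {"ax": 0,"ay": 0,"az": -0.24,"dx": 26,"dy": -11,"dz": -0.9,"hand": 0},
    {"ax": 0,"ay": 0,"az": -0.3,"dx": 30,"dy": -14,"dz": -0.9,"hand": 0},
    {"ax": 0,"ay": 0,"az": -0.36,"dx": 34,"dy": -17,"dz": -0.9,"hand": 0},
    {"ax": 0,"ay": 0,"az": -0.42,"dx": 38,"dy": -20,"dz": -0.9,"hand": 0},
    {"ax": 0,"ay": 0,"az": -0.48,"dx": 42,"dy": -23,"dz": -0.9,"hand": 0},
  ],
)

```text
clock: 1.1
eef_pos: [519.6, -287.5, 240.1]
tool_rot: [-3.141, 0.0, 0.759]
force: [0.6, -1.0, -0.8]
width: 85.7
gripper_force: 0.0
```

```bash
python3 -c "
from go import *
to((560,-200,240,.8),(560,60,240,1.0),(525,339,200,1.219))"
```

```text
now [ 519.6 -287.5  240.1] [-3.141  0.     0.759] w 85.7 gf 0.0 t 1.1 q [ 0.53  0.54 -0.11  1.67  0.07  0.94 -0.42]
d [ 8.95 -3.56  0.01] a [-0.     0.    -0.041]
d [ 2.685e+01 -2.242e+01  1.000e-02] a [-0.     0.    -0.241]
d [ 43.51 -45.07   4.02] a [-0.    0.   -0.46]
```

send_rows(
  series=[
    {"ax": 0,"ay": 0,"az": -0.02,"dx": 4,"dy": -2,"dz": 0,"hand": 0},
    {"ax": 0,"ay": 0,"az": -0.04,"dx": 8,"dy": -4,"dz": 0,"hand": 0},
    {"ax": 0,"ay": 0,"az": -0.08,"dx": 11,"dy": -7,"dz": 0,"hand": 0},
    {"ax": 0,"ay": 0,"az": -0.12,"dx": 14,"dy": -10,"dz": 0,"hand": 0},
    {"ax": 0,"ay": 0,"az": -0.16,"dx": 17,"dy": -13,"dz": 0,"hand": 0},
    {"ax": 0,"ay": 0,"az": -0.2,"dx": 20,"dy": -16,"dz": 0,"hand": 0},
    {"ax": 0,"ay": 0,"az": -0.24,"dx": 23,"dy": -19,"dz": 0,"hand": 0},
    {"ax": 0,"ay": 0,"az": -0.28,"dx": 26,"dy": -22,"dz": 0,"hand": 0},
    {"ax": 0,"ay": 0,"az": -0.32,"dx": 28.5,"dy": -25,"dz": 0,"hand": 0},
    {"ax": 0,"ay": 0,"az": -0.36,"dx": 31,"dy": -28,"dz": 0,"hand": 0},
  ],
)

```text
clock: 2.1
eef_pos: [551.5, 128.8, 240.0]
tool_rot: [-3.141, 0.0, 1.119]
force: [0.4, 0.5, -0.1]
width: 85.5
gripper_force: 0.0
```

```bash
python3 -c "
from go import *
to((525,339,200,1.219),(525,339,130,1.219))"
```

```text
now [551.5 128.8 240. ] [-3.141  0.     1.119] w 85.5 gf 0.0 t 2.1 q [-0.13  0.5  -0.23  1.74  0.14  0.91 -0.87]
d [ 17.76 -11.57   4.  ] a [-0.   0.  -0.1]
d [ 17.76 -11.56  11.  ] a [-0.   0.  -0.1]
```

send_rows(
  series=[
    {"ax": 0,"ay": 0,"az": -0.02,"dx": 3,"dy": -2,"dz": 0,"hand": 0},
    {"ax": 0,"ay": 0,"az": -0.04,"dx": 6,"dy": -4,"dz": 0.5,"hand": 0},
    {"ax": 0,"ay": 0,"az": -0.06,"dx": 9,"dy": -6,"dz": 1,"hand": 0},
    {"ax": 0,"ay": 0,"az": -0.08,"dx": 12,"dy": -8,"dz": 2,"hand": 0},
    {"ax": 0,"ay": 0,"az": -0.1,"dx": 15,"dy": -9.8,"dz": 3,"hand": 0},
    {"ax": 0,"ay": 0,"az": -0.1,"dx": 17.76,"dy": -11.56,"dz": 5,"hand": 0},
    {"ax": 0,"ay": 0,"az": -0.1,"dx": 17.76,"dy": -11.56,"dz": 7,"hand": 0},
    {"ax": 0,"ay": 0,"az": -0.1,"dx": 17.76,"dy": -11.56,"dz": 9,"hand": 0},
    {"ax": 0,"ay": 0,"az": -0.1,"dx": 17.76,"dy": -11.56,"dz": 10,"hand": 0},
    {"ax": 0,"ay": 0,"az": -0.1,"dx": 17.76,"dy": -11.56,"dz": 10,"hand": 0},
  ],
)

```text
clock: 3.1
eef_pos: [525.1, 336.5, 138.6]
tool_rot: [-3.14, 0.003, 1.217]
force: [0.1, -0.7, -0.3]
width: 85.4
gripper_force: 0.0
```

```bash
python3 - <<'E'
from go import *
to((525,339,30,1.219))
s=cam("scene");t=cam("top")
im=np.hstack([cv2.resize(np.array(t["pixels"])[150:290,100:230],None,fx=3,fy=3,interpolation=2),cv2.resize(np.array(s["pixels"])[200:340,330:460],None,fx=3,fy=3,interpolation=2)])
cv2.imwrite("pics/pre.png",im[:,:,::-1])
E
```

```text
now [525.1 336.5 138.6] [-3.140e+00  3.000e-03  1.217e+00] w 85.4 gf 0.0 t 3.1 q [-0.48  0.71 -0.23  1.67  0.21  0.79 -1.15]
d [ 0.27 -0.07 10.86] a [-0.002  0.003 -0.002]
```

View pics/pre.png

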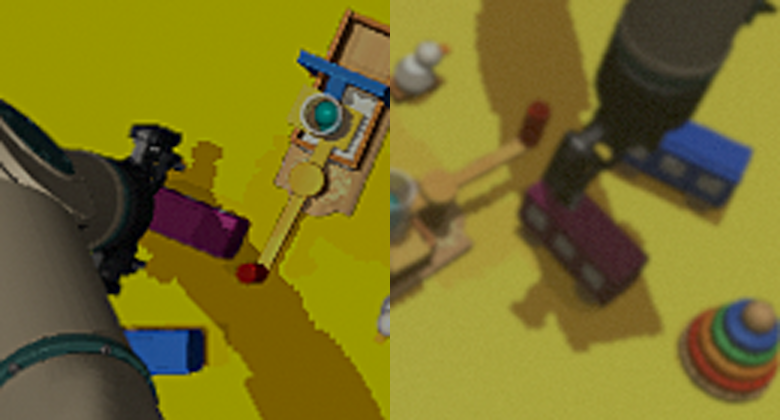

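The gripper straddles the plum carriage. Its fingers are at about (155,140) and (115,270) in the left crop, either side of the roof at (195,225). Descending.

send_rows(
  series=[
    {"ax": 0,"ay": 0,"az": 0,"dx": 0.2,"dy": -0.07,"dz": 1.5,"hand": 0},
    {"ax": 0,"ay": 0,"az": 0,"dx": 0.2,"dy": -0.07,"dz": 3,"hand": 0},
    {"ax": 0,"ay": 0,"az": 0,"dx": 0.2,"dy": -0.07,"dz": 4.5,"hand": 0},
    {"ax": 0,"ay": 0,"az": 0,"dx": 0.2,"dy": -0.07,"dz": 6,"hand": 0},
    {"ax": 0,"ay": 0,"az": 0,"dx": 0.2,"dy": -0.07,"dz": 7.5,"hand": 0},
    {"ax": 0,"ay": 0,"az": 0,"dx": 0.2,"dy": -0.07,"dz": 9,"hand": 0},
    {"ax": 0,"ay": 0,"az": 0,"dx": 0.2,"dy": -0.07,"dz": 10,"hand": 0},
    {"ax": 0,"ay": 0,"az": 0,"dx": 0.2,"dy": -0.07,"dz": 10.8,"hand": 0.3},
    {"ax": 0,"ay": 0,"az": 0,"dx": 0.2,"dy": -0.07,"dz": 10.8,"hand": 0.4},
    {"ax": 0,"ay": 0,"az": 0,"dx": 0.2,"dy": -0.07,"dz": 10.8,"hand": 0.4},
  ],
)

```text
clock: 4.2
eef_pos: [526.2, 339.8, 32.5]
tool_rot: [3.141, -0.0, 1.217]
force: [0.8, -0.3, 0.9]
width: 51.5
gripper_force: 0.0
```

send_rows(
  series=[
    {"ax": 0,"ay": 0,"az": 0,"dx": 0,"dy": 0,"dz": 0,"hand": 0.44},
    {"ax": 0,"ay": 0,"az": 0,"dx": 0,"dy": 0,"dz": 0,"hand": 0.48},
    {"ax": 0,"ay": 0,"az": 0,"dx": 0,"dy": 0,"dz": 0,"hand": 0.5},
    {"ax": 0,"ay": 0,"az": 0,"dx": 0,"dy": 0,"dz": 0,"hand": 0.5},
  ],
)

```text
clock: 4.6
eef_pos: [526.0, 339.9, 32.7]
tool_rot: [3.141, -0.001, 1.217]
force: [0.2, 0.1, 0.8]
width: 42.5
gripper_force: 0.4
```

send_rows(
  series=[
    {"ax": 0,"ay": 0,"az": 0,"dx": 0,"dy": 0,"dz": 0,"hand": 0.52},
    {"ax": 0,"ay": 0,"az": 0,"dx": 0,"dy": 0,"dz": 0,"hand": 0.52},
    {"ax": 0,"ay": 0,"az": 0,"dx": 0,"dy": 0,"dz": 0,"hand": 0.52},
  ],
)

```text
clock: 4.9
eef_pos: [526.0, 339.9, 32.7]
tool_rot: [3.141, -0.001, 1.217]
force: [-1.8, 0.1, 4.8]
width: 42.1
gripper_force: 34.4
```

send_rows(
  series=[
    {"ax": 0,"ay": 0,"az": 0,"dx": 0,"dy": 0,"dz": 0,"hand": 0.515},
    {"ax": 0,"ay": 0,"az": 0,"dx": 0,"dy": 0,"dz": -0.4,"hand": 0.515},
    {"ax": 0,"ay": 0,"az": 0,"dx": 0,"dy": 0,"dz": -1,"hand": 0.515},
    {"ax": 0,"ay": 0,"az": 0,"dx": 0,"dy": 0,"dz": -2,"hand": 0.515},
    {"ax": 0,"ay": 0,"az": 0,"dx": 0,"dy": 0,"dz": -3,"hand": 0.515},
    {"ax": 0,"ay": 0,"az": 0,"dx": 0,"dy": 0,"dz": -4,"hand": 0.515},
    {"ax": 0,"ay": 0,"az": 0,"dx": 0,"dy": 0,"dz": -5,"hand": 0.515},
  ],
)

```text
clock: 5.6
eef_pos: [526.2, 339.6, 83.5]
tool_rot: [3.141, -0.0, 1.217]
force: [0.1, -0.0, -1.8]
width: 41.8
gripper_force: 33.7
```

```bash
python3 -c "
from go import *
to((526,340,230,1.217),(540,200,230,.9),(565,0,230,.4),(589,-231,230,-.13))"
```

```text
now [526.2 339.6  83.5] [ 3.141 -0.     1.217] w 41.8 gf 33.662912249565125 t 5.6 q [-0.49  0.78 -0.21  1.7   0.23  0.68 -1.18]
d [  0.03  -0.03 -14.65] a [ 0. -0. -0.]
d [-12.61   6.14 -14.65] a [ 0.    -0.001  0.317]
d [-30.5   15.42 -14.66] a [ 0.    -0.001  0.817]
d [-51.34  25.68 -14.66] a [ 0.000e+00 -1.000e-03  1.347e+00]
```

Lifted: the force reads -1.8 N, which matches the carriage's weight. Going up and across.

send_rows(
  series=[
    {"ax": 0,"ay": 0,"az": 0,"dx": 0,"dy": 0,"dz": -2,"hand": 0.515},
    {"ax": 0,"ay": 0,"az": 0,"dx": 0,"dy": 0,"dz": -4.5,"hand": 0.515},
    {"ax": 0,"ay": 0,"az": 0,"dx": 0,"dy": 0,"dz": -7,"hand": 0.515},
    {"ax": 0,"ay": 0,"az": 0,"dx": 0,"dy": 0,"dz": -9.5,"hand": 0.515},
    {"ax": 0,"ay": 0,"az": 0,"dx": 0,"dy": 0,"dz": -12,"hand": 0.515},
    {"ax": 0,"ay": 0,"az": 0,"dx": 0,"dy": 0,"dz": -14,"hand": 0.515},
    {"ax": 0,"ay": 0,"az": 0.05,"dx": -2,"dy": 1,"dz": -14.6,"hand": 0.515},
    {"ax": 0,"ay": 0,"az": 0.11,"dx": -4.5,"dy": 2.2,"dz": -14.6,"hand": 0.515},
    {"ax": 0,"ay": 0,"az": 0.17,"dx": -7,"dy": 3.4,"dz": -14.6,"hand": 0.515},
    {"ax": 0,"ay": 0,"az": 0.23,"dx": -9.5,"dy": 4.6,"dz": -14.6,"hand": 0.515},
  ],
)

```text
clock: 6.6
eef_pos: [535.9, 232.1, 228.5]
tool_rot: [3.141, 0.001, 0.983]
force: [-0.3, -0.6, -1.9]
width: 41.8
gripper_force: 33.6
```

```bash
python3 -c "
from go import *
to((565,0,230,.4),(589,-231,230,-.13))"
```

```text
now [535.9 232.1 228.5] [3.141e+00 1.000e-03 9.830e-01] w 41.8 gf 33.62156331539154 t 6.6 q [-0.33  0.54 -0.19  1.71  0.13  0.91 -1.17]
d [-17.7   15.3   -0.13] a [0.001 0.001 0.583]
d [-35.59  30.11  -0.11] a [1.000e-03 1.000e-03 1.113e+00]
```

send_rows(
  series=[
    {"ax": 0,"ay": 0,"az": 0.08,"dx": -2.7,"dy": 2.3,"dz": 0,"hand": 0.515},
    {"ax": 0,"ay": 0,"az": 0.17,"dx": -5.4,"dy": 4.6,"dz": 0,"hand": 0.515},
    {"ax": 0,"ay": 0,"az": 0.26,"dx": -8.2,"dy": 7,"dz": 0,"hand": 0.515},
    {"ax": 0,"ay": 0,"az": 0.35,"dx": -11,"dy": 9.4,"dz": 0,"hand": 0.515},
    {"ax": 0,"ay": 0,"az": 0.44,"dx": -13.8,"dy": 11.8,"dz": 0,"hand": 0.515},
    {"ax": 0,"ay": 0,"az": 0.53,"dx": -16.6,"dy": 14.2,"dz": 0,"hand": 0.515},
    {"ax": 0,"ay": 0,"az": 0.62,"dx": -19.4,"dy": 16.5,"dz": 0,"hand": 0.515},
    {"ax": 0,"ay": 0,"az": 0.71,"dx": -22.2,"dy": 18.9,"dz": 0,"hand": 0.515},
    {"ax": 0,"ay": 0,"az": 0.8,"dx": -25,"dy": 21.2,"dz": 0,"hand": 0.515},
    {"ax": 0,"ay": 0,"az": 0.88,"dx": -27.5,"dy": 23.3,"dz": 0,"hand": 0.515},
  ],
)

```text
clock: 7.6
eef_pos: [577.8, -126.4, 228.5]
tool_rot: [3.141, 0.001, 0.1]
force: [1.0, -0.1, -0.7]
width: 41.9
gripper_force: 33.6
```

```bash
python3 -c "
from go import *
to((588,-231.5,230,-.133))"
```

```text
now [ 577.8 -126.4  228.5] [3.141e+00 1.000e-03 1.000e-01] w 41.9 gf 33.63391578197479 t 7.6 q [ 0.13  0.55  0.06  1.69 -0.04  0.91 -1.27]
d [-0.04 10.56 -0.15] a [0.001 0.001 0.233]
```

send_rows(
  series=[
    {"ax": 0,"ay": 0,"az": 0.06,"dx": 0,"dy": 2.6,"dz": 0,"hand": 0.515},
    {"ax": 0,"ay": 0,"az": 0.12,"dx": 0,"dy": 5.2,"dz": 0,"hand": 0.515},
    {"ax": 0,"ay": 0,"az": 0.18,"dx": 0,"dy": 7.8,"dz": 0,"hand": 0.515},
    {"ax": 0,"ay": 0,"az": 0.23,"dx": 0,"dy": 10,"dz": 1,"hand": 0.515},
    {"ax": 0,"ay": 0,"az": 0.233,"dx": 0,"dy": 10.56,"dz": 3,"hand": 0.515},
    {"ax": 0,"ay": 0,"az": 0.233,"dx": 0,"dy": 10.56,"dz": 6,"hand": 0.515},
    {"ax": 0,"ay": 0,"az": 0.233,"dx": 0,"dy": 10.56,"dz": 9,"hand": 0.515},
    {"ax": 0,"ay": 0,"az": 0.233,"dx": 0,"dy": 10.56,"dz": 12,"hand": 0.515},
    {"ax": 0,"ay": 0,"az": 0.233,"dx": 0,"dy": 10.56,"dz": 13.8,"hand": 0.515},
    {"ax": 0,"ay": 0,"az": 0.233,"dx": 0,"dy": 10.56,"dz": 13.8,"hand": 0.515},
  ],
)

```text
clock: 8.6
eef_pos: [587.1, -227.7, 86.8]
tool_rot: [-3.14, 0.007, -0.127]
force: [-0.4, 0.7, -2.4]
width: 41.6
gripper_force: 33.6
```

```bash
python3 - <<'E'
from go import *
import pickle
to((588.5,-231.5,43.5,-.133))
s=cam("scene");t=cam("top")
pickle.dump(t,open("top2.pkl","wb"));pickle.dump(s,open("scene2.pkl","wb"))
im=np.hstack([cv2.resize(np.array(t["pixels"])[140:270,290:420],None,fx=3,fy=3,interpolation=2),cv2.resize(np.array(s["pixels"])[130:260,150:280],None,fx=3,fy=3,interpolation=2)])
cv2.imwrite("pics/park1.png",im[:,:,::-1])
E
```

```text
now [ 587.1 -227.7   86.8] [-3.14   0.007 -0.127] w 41.6 gf 33.58174681663513 t 8.6 q [ 0.27  0.78  0.1   1.69 -0.11  0.68 -1.28]
d [0.22 0.37 4.32] a [-0.002  0.007  0.006]
```

View pics/park1.png

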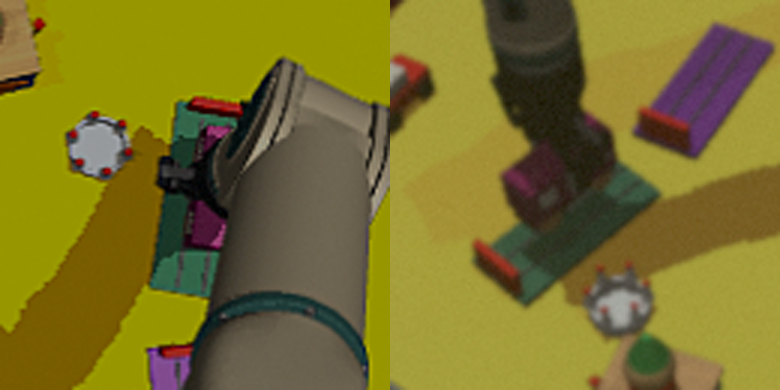

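The carriage hangs over the green board, with its roof at about (210,190) in the left crop. The crown at (100,145) is clear. Lowering.

send_rows(
  series=[
    {"ax": 0,"ay": 0,"az": 0.006,"dx": 0.2,"dy": 0.38,"dz": 0,"hand": 0.515},
    {"ax": 0,"ay": 0,"az": 0.006,"dx": 0.2,"dy": 0.38,"dz": 1,"hand": 0.515},
    {"ax": 0,"ay": 0,"az": 0.006,"dx": 0.2,"dy": 0.38,"dz": 2,"hand": 0.515},
    {"ax": 0,"ay": 0,"az": 0.006,"dx": 0.2,"dy": 0.38,"dz": 2.5,"hand": 0.515},
    {"ax": 0,"ay": 0,"az": 0.006,"dx": 0.2,"dy": 0.38,"dz": 2.5,"hand": 0.515},
    {"ax": 0,"ay": 0,"az": 0.006,"dx": 0.2,"dy": 0.38,"dz": 2.5,"hand": 0.515},
  ],
)

```text
clock: 9.3
eef_pos: [591.7, -232.2, 65.1]
tool_rot: [-3.141, 0.0, -0.132]
force: [0.3, -0.8, -1.4]
width: 41.5
gripper_force: 33.6
```

```bash
python3 -c "
from go import *
to((589,-231.6,44,-.133))"
```

```text
now [ 591.7 -232.2   65.1] [-3.141  0.    -0.132] w 41.5 gf 33.614593148231506 t 9.3 q [ 0.27  0.82  0.09  1.69 -0.11  0.64 -1.27]
d [-0.27 -0.03  2.11] a [-0.     0.     0.001]
```

send_rows(
  series=[
    {"ax": 0,"ay": 0,"az": 0,"dx": -0.27,"dy": -0.04,"dz": 0.6,"hand": 0.515},
    {"ax": 0,"ay": 0,"az": 0,"dx": -0.27,"dy": -0.04,"dz": 1.2,"hand": 0.515},
    {"ax": 0,"ay": 0,"az": 0,"dx": -0.27,"dy": -0.04,"dz": 1.6,"hand": 0.515},
    {"ax": 0,"ay": 0,"az": 0,"dx": -0.27,"dy": -0.04,"dz": 1.8,"hand": 0.515},
    {"ax": 0,"ay": 0,"az": 0,"dx": -0.27,"dy": -0.04,"dz": 1.8,"hand": 0.515},
  ],
)

```text
clock: 9.8
eef_pos: [588.9, -231.5, 46.8]
tool_rot: [-3.141, 0.001, -0.132]
force: [-0.1, 0.6, -1.3]
width: 41.7
gripper_force: 33.6
```

send_rows(
  series=[
    {"ax": 0,"ay": 0,"az": 0,"dx": 0,"dy": 0,"dz": 0.1,"hand": 0.515},
    {"ax": 0,"ay": 0,"az": 0,"dx": 0,"dy": 0,"dz": 0.2,"hand": 0.515},
    {"ax": 0,"ay": 0,"az": 0,"dx": 0,"dy": 0,"dz": 0.2,"hand": 0.515},
  ],
)

```text
clock: 10.1
eef_pos: [589.1, -231.6, 45.3]
tool_rot: [-3.142, -0.0, -0.132]
force: [-0.8, -0.8, -1.7]
width: 41.8
gripper_force: 33.6
```

send_rows(
  series=[
    {"ax": 0,"ay": 0,"az": 0,"dx": 0,"dy": 0,"dz": 0.1,"hand": 0.515},
    {"ax": 0,"ay": 0,"az": 0,"dx": 0,"dy": 0,"dz": 0.15,"hand": 0.515},
    {"ax": 0,"ay": 0,"az": 0,"dx": 0,"dy": 0,"dz": 0.15,"hand": 0.515},
  ],
)

```text
clock: 10.4
eef_pos: [589.0, -231.6, 43.8]
tool_rot: [-3.142, 0.0, -0.132]
force: [-0.4, -0.1, -2.2]
width: 41.7
gripper_force: 33.6
```

```bash
python3 -c "
from go import *
to((589,-231.6,42.7,-.133)); print(read_state()['force'])"
```

```text
now [ 589.  -231.6   43.8] [-3.142  0.    -0.132] w 41.7 gf 33.61544609069824 t 10.4 q [ 0.28  0.84  0.09  1.7  -0.12  0.6  -1.27]
d [-0.    0.    0.11] a [-0.     0.     0.001]
[-0.35264654 -0.11320324 -2.23543764]
```

send_rows(
  series=[
    {"ax": 0,"ay": 0,"az": 0,"dx": 0,"dy": 0,"dz": 0.08,"hand": 0.515},
    {"ax": 0,"ay": 0,"az": 0,"dx": 0,"dy": 0,"dz": 0.12,"hand": 0.515},
    {"ax": 0,"ay": 0,"az": 0,"dx": 0,"dy": 0,"dz": 0.12,"hand": 0.515},
  ],
)

```text
clock: 10.7
eef_pos: [589.1, -231.6, 42.8]
tool_rot: [-3.142, -0.0, -0.132]
force: [-0.4, 0.1, -0.1]
width: 41.5
gripper_force: 33.8
```

Weight is supported, so I'll open gently and rise.

send_rows(
  series=[
    {"ax": 0,"ay": 0,"az": 0,"dx": 0,"dy": 0,"dz": 0.03,"hand": 0.505},
    {"ax": 0,"ay": 0,"az": 0,"dx": 0,"dy": 0,"dz": 0.03,"hand": 0.49},
    {"ax": 0,"ay": 0,"az": 0,"dx": 0,"dy": 0,"dz": 0,"hand": 0.45},
    {"ax": 0,"ay": 0,"az": 0,"dx": 0,"dy": 0,"dz": 0,"hand": 0.38},
    {"ax": 0,"ay": 0,"az": 0,"dx": 0,"dy": 0,"dz": 0,"hand": 0.32},
    {"ax": 0,"ay": 0,"az": 0,"dx": 0,"dy": 0,"dz": -1,"hand": 0.32},
    {"ax": 0,"ay": 0,"az": 0,"dx": 0,"dy": 0,"dz": -3,"hand": 0.32},
    {"ax": 0,"ay": 0,"az": 0,"dx": 0,"dy": 0,"dz": -6,"hand": 0.32},
    {"ax": 0,"ay": 0,"az": 0,"dx": 0,"dy": 0,"dz": -10,"hand": 0.32},
    {"ax": 0,"ay": 0,"az": 0,"dx": 0,"dy": 0,"dz": -14,"hand": 0.32},
  ],
)

```text
clock: 11.7
eef_pos: [588.8, -231.5, 184.5]
tool_rot: [-3.142, 0.0, -0.132]
force: [0.3, 0.2, 0.9]
width: 57.9
gripper_force: 0.0
```

```bash
python3 -c "
from go import *
to((589,-231.6,230,-.133),(560,0,240,1.2),(560,60,240,1.6),(474,262,200,2.706))"
```

```text
now [ 588.8 -231.5  184.5] [-3.142  0.    -0.132] w 57.9 gf 0.0 t 11.7 q [ 0.26  0.66  0.12  1.62 -0.09  0.87 -1.29]
d [ 0.02  0.   -4.55] a [-0.     0.     0.001]
d [ -5.91 -22.57  -5.55] a [-0.     0.    -1.332]
d [ -6.7  -28.52  -5.55] a [-0.     0.    -1.732]
d [-17.89 -47.41  -1.54] a [-0.     0.    -2.838]
```

send_rows(
  series=[
    {"ax": 0,"ay": 0,"az": -0.1,"dx": 0,"dy": -1,"dz": -3,"hand": 0.3},
    {"ax": 0,"ay": 0,"az": -0.24,"dx": -0.5,"dy": -4,"dz": -5.5,"hand": 0.3},
    {"ax": 0,"ay": 0,"az": -0.38,"dx": -1,"dy": -7,"dz": -5.5,"hand": 0.3},
    {"ax": 0,"ay": 0,"az": -0.52,"dx": -2,"dy": -10,"dz": -5.5,"hand": 0.3},
    {"ax": 0,"ay": 0,"az": -0.66,"dx": -3,"dy": -13,"dz": -5.5,"hand": 0.3},
    {"ax": 0,"ay": 0,"az": -0.8,"dx": -4,"dy": -16,"dz": -5.5,"hand": 0.3},
    {"ax": 0,"ay": 0,"az": -0.94,"dx": -5,"dy": -19,"dz": -5.5,"hand": 0.3},
    {"ax": 0,"ay": 0,"az": -1.08,"dx": -6,"dy": -22,"dz": -5.5,"hand": 0.3},
    {"ax": 0,"ay": 0,"az": -1.22,"dx": -7,"dy": -25,"dz": -5.5,"hand": 0.3},
    {"ax": 0,"ay": 0,"az": -1.36,"dx": -8,"dy": -28,"dz": -5.5,"hand": 0.3},
  ],
)

```text
clock: 12.7
eef_pos: [546.4, 57.5, 238.6]
tool_rot: [3.14, 0.0, 1.233]
force: [0.8, -0.9, 0.1]
width: 59.9
gripper_force: 0.0
```

```bash
cat > chk.py <<'E'
from fit import *
o={}
for n,lo,hi in(("top",(140,60,30),(176,255,255)),("scene",(145,60,25),(178,255,255))):
    d=cam(n);D[n]=d;u=tuple(int(i) for i in proj(d,[(589,-231,70)])[0]); o[n],st,_=mask(d,lo,hi,u,28); print(n,st.tolist())
for n in (["top"],["scene"],["top","scene"]): print("carr",n,fit({k:o[k] for k in n},[589,-232,-.13],110,42,82,84))
t=D["top"];s=D["scene"]
im=np.hstack([cv2.resize(np.array(t["pixels"])[150:270,300:420],None,fx=3.2,fy=3.2,interpolation=2),cv2.resize(np.array(s["pixels"])[140:260,150:270],None,fx=3.2,fy=3.2,interpolation=2)])
cv2.imwrite("pics/parked.png",im[:,:,::-1])
E
python3 chk.py; python3 -c "
from go import *
to((560,100,240,1.7),(474,262,200,2.706))"
```

```text
top [351, 184, 21, 40, 586]
scene [190, 178, 33, 27, 363]
carr ['top'] (array([ 5.89639807e+02, -2.30558127e+02, -1.32477229e-01]), np.float64(0.05905725121907168))
carr ['scene'] (array([ 5.93417695e+02, -2.27730453e+02, -1.89799383e-01]), np.float64(0.19724545007378258))
carr ['top', 'scene'] (array([ 5.90404875e+02, -2.30179008e+02, -1.38016474e-01]), np.float64(0.2753407653389143))
now [545.7  62.2 238.7] [-3.141 -0.004  1.238] w 59.8 gf 0.0 t 12.8 q [ 0.02  0.48 -0.27  1.79  0.16  0.89 -0.65]
d [ 4.03  0.11 -0.12] a [ 0.    -0.004 -0.462]
d [ 16.52 -13.31   3.94] a [ 0.002 -0.003 -1.468]
```

View pics/parked.png

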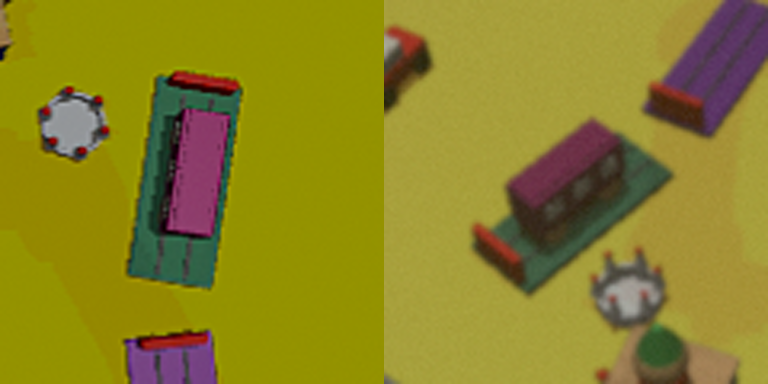

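The carriage is parked upright, lengthways and centred between the rails: top fit (589.6,-230.6) against a target of (589,-231.6). The crown at (73,123) is untouched. On to the knob.

send_rows(
  series=[
    {"ax": 0,"ay": 0,"az": -0.14,"dx": 1.5,"dy": -1,"dz": 0,"hand": 0.4},
    {"ax": 0,"ay": 0,"az": -0.28,"dx": 3.5,"dy": -2.5,"dz": 0,"hand": 0.4},
    {"ax": 0,"ay": 0,"az": -0.42,"dx": 5.5,"dy": -4,"dz": 0,"hand": 0.4},
    {"ax": 0,"ay": 0,"az": -0.56,"dx": 7.5,"dy": -6,"dz": 0,"hand": 0.4},
    {"ax": 0,"ay": 0,"az": -0.7,"dx": 9.5,"dy": -7.5,"dz": 0,"hand": 0.4},
    {"ax": 0,"ay": 0,"az": -0.84,"dx": 11.5,"dy": -9,"dz": 0,"hand": 0.4},
    {"ax": 0,"ay": 0,"az": -0.98,"dx": 13,"dy": -10.5,"dz": 0,"hand": 0.4},
    {"ax": 0,"ay": 0,"az": -1.12,"dx": 14.5,"dy": -12,"dz": 1,"hand": 0.4},
    {"ax": 0,"ay": 0,"az": -1.26,"dx": 16,"dy": -13,"dz": 2,"hand": 0.4},
    {"ax": 0,"ay": 0,"az": -1.4,"dx": 16.5,"dy": -13.3,"dz": 4,"hand": 0.4},
  ],
)

```text
clock: 13.8
eef_pos: [477.6, 258.8, 199.1]
tool_rot: [3.138, 0.002, 2.634]
force: [0.5, 0.2, -0.1]
width: 51.0
gripper_force: 0.0
```

send_rows(
  series=[
    {"ax": 0,"ay": 0,"az": -0.06,"dx": 0,"dy": 0,"dz": 1.5,"hand": 0.4},
    {"ax": 0,"ay": 0,"az": -0.06,"dx": 0,"dy": 0,"dz": 3,"hand": 0.4},
    {"ax": 0,"ay": 0,"az": -0.06,"dx": 0,"dy": 0,"dz": 4.5,"hand": 0.4},
    {"ax": 0,"ay": 0,"az": -0.06,"dx": 0,"dy": 0,"dz": 4.5,"hand": 0.4},
  ],
)

```text
clock: 14.2
eef_pos: [476.6, 254.8, 151.4]
tool_rot: [-3.138, -0.001, 2.686]
force: [-0.1, -0.9, 0.3]
width: 51.1
gripper_force: 0.0
```

```bash
python3 - <<'E'
from go import *
to((474,262,79,2.706))
s=cam("scene");t=cam("top")
im=np.hstack([cv2.resize(np.array(t["pixels"])[180:280,130:230],None,fx=3.9,fy=3.9,interpolation=2),cv2.resize(np.array(s["pixels"])[180:280,320:420],None,fx=3.9,fy=3.9,interpolation=2)])
cv2.imwrite("pics/knob.png",im[:,:,::-1])
E
```

```text
now [476.6 254.8 151.4] [-3.138e+00 -1.000e-03  2.686e+00] w 51.1 gf 0.0 t 14.2 q [-0.16  0.64 -0.6   1.89  0.51  0.77  0.08]
d [0.55 0.56 7.23] a [-0.004 -0.001 -0.02 ]
```

View pics/knob.png

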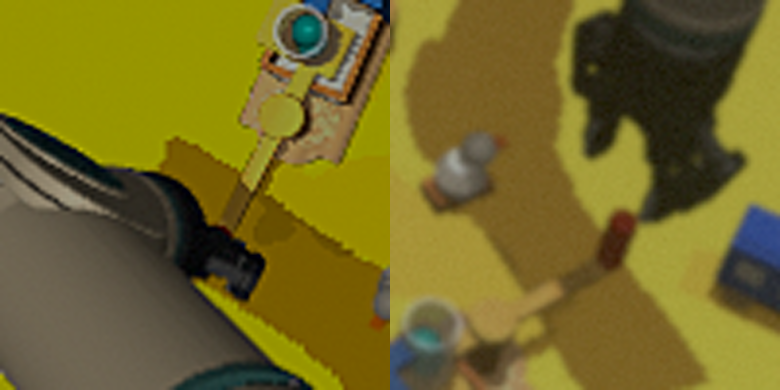

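The knob top at (622,220) in the right crop lies below the finger gap. I'll apply the 5.5 mm correction and descend.

send_rows(
  series=[
    {"ax": 0,"ay": 0,"az": -0.02,"dx": 0.55,"dy": 0.56,"dz": 0,"hand": 0.4},
    {"ax": 0,"ay": 0,"az": -0.02,"dx": 0.55,"dy": 0.56,"dz": 1,"hand": 0.4},
    {"ax": 0,"ay": 0,"az": -0.02,"dx": 0.55,"dy": 0.56,"dz": 2.5,"hand": 0.4},
    {"ax": 0,"ay": 0,"az": -0.02,"dx": 0.55,"dy": 0.56,"dz": 4,"hand": 0.4},
    {"ax": 0,"ay": 0,"az": -0.02,"dx": 0.55,"dy": 0.56,"dz": 5.5,"hand": 0.4},
    {"ax": 0,"ay": 0,"az": -0.02,"dx": 0.55,"dy": 0.56,"dz": 7,"hand": 0.5},
    {"ax": 0,"ay": 0,"az": -0.02,"dx": 0.55,"dy": 0.56,"dz": 7.1,"hand": 0.6},
    {"ax": 0,"ay": 0,"az": -0.02,"dx": 0.55,"dy": 0.56,"dz": 7.1,"hand": 0.66},
    {"ax": 0,"ay": 0,"az": -0.02,"dx": 0.55,"dy": 0.56,"dz": 7.1,"hand": 0.66},
  ],
)

```text
clock: 15.2
eef_pos: [474.8, 264.6, 82.3]
tool_rot: [3.14, 0.001, 2.708]
force: [0.6, 0.4, 0.7]
width: 29.4
gripper_force: 0.0
```

```bash
python3 -c "
from go import *
to((474,262,79,2.706)); print(read_state()['force'])"
```

```text
now [474.8 264.6  82.3] [3.140e+00 1.000e-03 2.708e+00] w 29.4 gf 0.0 t 15.2 q [-0.23  0.74 -0.52  1.93  0.61  0.62 -0.  ]
d [-0.03 -0.27  0.33] a [0.001 0.001 0.002]
[0.57393471 0.38517169 0.73632644]
```

send_rows(
  series=[
    {"ax": 0,"ay": 0,"az": 0,"dx": 0,"dy": -0.27,"dz": 0.3,"hand": 0.68},
    {"ax": 0,"ay": 0,"az": 0,"dx": 0,"dy": -0.27,"dz": 0.3,"hand": 0.71},
    {"ax": 0,"ay": 0,"az": 0,"dx": 0,"dy": -0.27,"dz": 0.3,"hand": 0.74},
    {"ax": 0,"ay": 0,"az": 0,"dx": 0,"dy": -0.27,"dz": 0.3,"hand": 0.755},
    {"ax": 0,"ay": 0,"az": 0,"dx": 0,"dy": -0.27,"dz": 0.3,"hand": 0.76},
    {"ax": 0,"ay": 0,"az": 0,"dx": 0,"dy": -0.27,"dz": 0.3,"hand": 0.76},
  ],
)

```text
clock: 15.8
eef_pos: [473.6, 261.9, 78.8]
tool_rot: [3.141, 0.0, 2.708]
force: [1.1, 1.0, 0.4]
width: 20.5
gripper_force: 0.4
```

```bash
python3 -c "
from go import *
to((474,262,79,2.706)); print(read_state()['force'])"
```

```text
now [473.6 261.9  78.8] [3.141 0.    2.708] w 20.5 gf 0.43270605616271496 t 15.8 q [-0.23  0.75 -0.51  1.94  0.62  0.61 -0.01]
d [-0.03  0.02 -0.02] a [0.001 0.    0.002]
[1.0856627  0.98492343 0.40106629]
```

send_rows(
  series=[
    {"ax": 0,"ay": 0,"az": 0.1,"dx": -0.05,"dy": 1.0,"dz": 0,"hand": 0.76},
    {"ax": 0,"ay": 0,"az": 0.2,"dx": -0.2,"dy": 1.99,"dz": 0,"hand": 0.76},
    {"ax": 0,"ay": 0,"az": 0.3,"dx": -0.45,"dy": 2.96,"dz": 0,"hand": 0.76},
    {"ax": 0,"ay": 0,"az": 0.4,"dx": -0.79,"dy": 3.89,"dz": 0,"hand": 0.76},
    {"ax": 0,"ay": 0,"az": 0.5,"dx": -1.22,"dy": 4.79,"dz": 0,"hand": 0.76},
    {"ax": 0,"ay": 0,"az": 0.6,"dx": -1.75,"dy": 5.65,"dz": 0,"hand": 0.76},
    {"ax": 0,"ay": 0,"az": 0.7,"dx": -2.35,"dy": 6.44,"dz": 0,"hand": 0.76},
    {"ax": 0,"ay": 0,"az": 0.8,"dx": -3.03,"dy": 7.17,"dz": 0,"hand": 0.76},
    {"ax": 0,"ay": 0,"az": 0.8,"dx": -3.03,"dy": 7.17,"dz": 0,"hand": 0.76},
    {"ax": 0,"ay": 0,"az": 0.8,"dx": -3.03,"dy": 7.17,"dz": 0,"hand": 0.76},
  ],
)

```text
clock: 16.8
eef_pos: [530.9, 314.0, 78.5]
tool_rot: [3.141, -0.0, 1.91]
force: [1.3, 0.7, -1.0]
width: 21.1
gripper_force: 0.5
```

```bash
cat > arc.py <<'E'
from go import *
import sys
P=np.array([563.8,219.3]); s=read_state(); p=np.array(s["eef_pos"]); v=p[:2]-P
print("R",np.hypot(*v).round(1),"phi",round(2.70-np.arctan2(v[1],v[0]),3),"F",np.round(s["force"],1),"gf",s["gripper_force"])
to(*[(P[0]+100*np.cos(2.70-f),P[1]+100*np.sin(2.70-f),79,2.70-f) for f in map(float,sys.argv[1:])],s=s)
E
python3 arc.py .8 .9 1 1.1 1.2 1.3 1.4 1.5 1.571
```

```text
R 100.3 phi 0.795 F [ 1.3  0.7 -1. ] gf 0.5347223952412605
now [530.9 314.   78.5] [ 3.141 -0.     1.91 ] w 21.1 gf 0.5347223952412605 t 16.8 q [-0.39  0.79 -0.32  1.73  0.36  0.68 -0.56]
d [-0.03  0.05 -0.05] a [ 0.   -0.    0.01]
d [-0.09  1.05 -0.05] a [ 0.   -0.    0.11]
d [-0.25  2.03 -0.05] a [ 0.   -0.    0.21]
d [-0.5   3.   -0.05] a [ 0.   -0.    0.31]
d [-0.85  3.94 -0.05] a [ 0.   -0.    0.41]
d [-1.3   4.83 -0.05] a [ 0.   -0.    0.51]
d [-1.83  5.68 -0.05] a [ 0.   -0.    0.61]
d [-2.44  6.47 -0.05] a [ 0.   -0.    0.71]
d [-2.92  6.99 -0.05] a [ 0.    -0.     0.781]
```

send_rows(
  series=[
    {"ax": 0,"ay": 0,"az": 0.1,"dx": -0.09,"dy": 1.05,"dz": 0,"hand": 0.76},
    {"ax": 0,"ay": 0,"az": 0.2,"dx": -0.25,"dy": 2.03,"dz": 0,"hand": 0.76},
    {"ax": 0,"ay": 0,"az": 0.3,"dx": -0.5,"dy": 3.0,"dz": 0,"hand": 0.76},
    {"ax": 0,"ay": 0,"az": 0.4,"dx": -0.85,"dy": 3.94,"dz": 0,"hand": 0.76},
    {"ax": 0,"ay": 0,"az": 0.5,"dx": -1.3,"dy": 4.83,"dz": 0,"hand": 0.76},
    {"ax": 0,"ay": 0,"az": 0.6,"dx": -1.83,"dy": 5.68,"dz": 0,"hand": 0.76},
    {"ax": 0,"ay": 0,"az": 0.7,"dx": -2.44,"dy": 6.47,"dz": 0,"hand": 0.76},
    {"ax": 0,"ay": 0,"az": 0.73,"dx": -2.65,"dy": 6.7,"dz": 0,"hand": 0.76},
    {"ax": 0,"ay": 0,"az": 0.73,"dx": -2.65,"dy": 6.7,"dz": 0,"hand": 0.76},
  ],
)

```text
clock: 17.7
eef_pos: [601.3, 311.5, 78.4]
tool_rot: [-3.139, 0.001, 1.18]
force: [-3.6, 0.8, 0.5]
width: 20.5
gripper_force: 1.7
```

```bash
python3 arc.py 1.571 1.6
```

```text
R 99.6 phi 1.516 F [-3.6  0.8  0.5] gf 1.656937636435032
now [601.3 311.5  78.4] [-3.139e+00  1.000e-03  1.180e+00] w 20.5 gf 1.656937636435032 t 17.7 q [-0.44  0.85 -0.13  1.55  0.14  0.76 -1.03]
d [ 0.03  0.55 -0.07] a [-0.002  0.001  0.051]
d [ 0.01  0.84 -0.07] a [-0.002  0.001  0.08 ]
```

send_rows(
  series=[
    {"ax": 0,"ay": 0,"az": 0.02,"dx": 0,"dy": 0.2,"dz": 0,"hand": 0.76},
    {"ax": 0,"ay": 0,"az": 0.04,"dx": 0,"dy": 0.4,"dz": 0,"hand": 0.76},
    {"ax": 0,"ay": 0,"az": 0.04,"dx": 0,"dy": 0.4,"dz": 0,"hand": 0.76},
  ],
)

```text
clock: 18.0
eef_pos: [601.2, 311.2, 78.2]
tool_rot: [-3.134, 0.004, 1.142]
force: [-10.5, 2.7, 5.1]
width: 20.7
gripper_force: 5.3
```

```bash
python3 arc.py 1.571 1.6
```

```text
R 99.2 phi 1.516 F [-10.5   2.7   5.1] gf 5.325516164302826
now [601.2 311.2  78.2] [-3.134  0.004  1.142] w 20.7 gf 5.325516164302826 t 18.0 q [-0.45  0.85 -0.13  1.54  0.13  0.77 -1.05]
d [ 0.09  0.54 -0.09] a [-0.008  0.004  0.013]
d [ 0.08  0.83 -0.09] a [-0.008  0.004  0.042]
```

```bash
python3 - <<'E'
from go import *
s=cam("scene");t=cam("top")
im=np.hstack([cv2.resize(np.array(t["pixels"])[145:245,160:260],None,fx=3.9,fy=3.9,interpolation=2),cv2.resize(np.array(s["pixels"])[220:320,270:370],None,fx=3.9,fy=3.9,interpolation=2)])
cv2.imwrite("pics/open.png",im[:,:,::-1])
P=np.array([563.3,219.]);a=-.435;X=np.array([np.cos(a),np.sin(a)]);Y=np.array([-X[1],X[0]])
for n,d,o in(("top",t,(160,145)),("scene",s,(270,220))):
  for nm,q in(("gate tip -y",P-92*Y),("pivot",P),("knob",P+100*Y)): print(n,nm,((proj(d,[(*q,64)])[0]-o+.5)*3.9).round())
E
```

```text
top gate tip -y [278. 310.]
top pivot [166. 254.]
top knob [ 46. 194.]
scene gate tip -y [219.  69.]
scene pivot [298. 168.]
scene knob [391. 285.]
```

View pics/open.png

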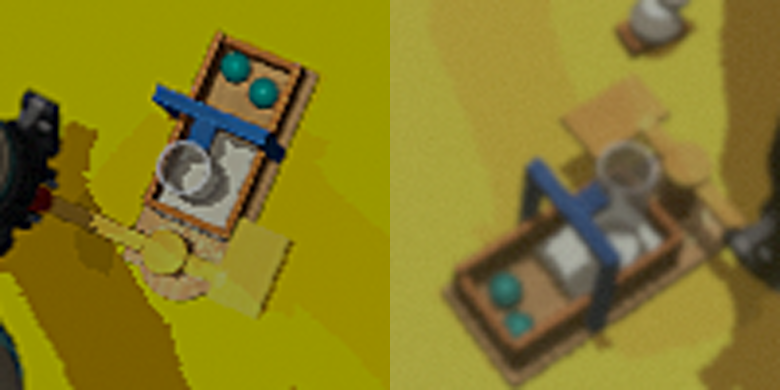

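Both beads lie in the tray, at (235,67) and (264,92) in the left crop. The lever is square across the toy and its force rises without any motion, so it's at the open stop. Turning back.

```bash
python3 arc.py 1.45 1.35 1.25 1.15 1.05 .95 .85 .75
```

```text
R 99.2 phi 1.516 F [-11.6   2.1   5.8] gf 5.29820054769516
now [601.3 311.2  78.2] [-3.134  0.004  1.142] w 20.2 gf 5.29820054769516 t 18.1 q [-0.45  0.85 -0.13  1.54  0.13  0.77 -1.05]
d [ 0.03 -0.67 -0.07] a [-0.008  0.003 -0.108]
d [-0.13 -1.65 -0.06] a [-0.008  0.003 -0.208]
d [-0.38 -2.62 -0.06] a [-0.008  0.002 -0.308]
d [-0.73 -3.56 -0.05] a [-0.008  0.002 -0.408]
d [-1.18 -4.45 -0.04] a [-0.009  0.002 -0.508]
d [-1.7  -5.3  -0.03] a [-0.009  0.001 -0.608]
d [-2.32 -6.09 -0.02] a [-0.009  0.001 -0.708]
d [-3.   -6.82 -0.01] a [-0.009  0.    -0.808]
```

send_rows(
  series=[
    {"ax": 0,"ay": 0,"az": -0.1,"dx": 0.0,"dy": -0.9,"dz": 0,"hand": 0.76},
    {"ax": 0,"ay": 0,"az": -0.2,"dx": -0.13,"dy": -1.9,"dz": 0,"hand": 0.76},
    {"ax": 0,"ay": 0,"az": -0.3,"dx": -0.38,"dy": -2.9,"dz": 0,"hand": 0.76},
    {"ax": 0,"ay": 0,"az": -0.4,"dx": -0.73,"dy": -3.85,"dz": 0,"hand": 0.76},
    {"ax": 0,"ay": 0,"az": -0.5,"dx": -1.18,"dy": -4.75,"dz": 0,"hand": 0.76},
    {"ax": 0,"ay": 0,"az": -0.6,"dx": -1.7,"dy": -5.6,"dz": 0,"hand": 0.76},
    {"ax": 0,"ay": 0,"az": -0.7,"dx": -2.3,"dy": -6.4,"dz": 0,"hand": 0.76},
    {"ax": 0,"ay": 0,"az": -0.8,"dx": -3.0,"dy": -7.1,"dz": 0,"hand": 0.76},
    {"ax": 0,"ay": 0,"az": -0.8,"dx": -3.0,"dy": -7.1,"dz": 0,"hand": 0.76},
    {"ax": 0,"ay": 0,"az": -0.8,"dx": -3.0,"dy": -7.1,"dz": 0,"hand": 0.76},
  ],
)

```text
clock: 19.1
eef_pos: [529.8, 311.6, 78.7]
tool_rot: [3.142, 0.0, 1.936]
force: [-0.9, -0.0, 0.9]
width: 20.7
gripper_force: 0.5
```

```bash
python3 arc.py .65 .55 .45 .35 .25 .15 .07 0
```

```text
R 98.4 phi 0.777 F [-0.9 -0.   0.9] gf 0.5190383456647396
now [529.8 311.6  78.7] [3.142 0.    1.936] w 20.7 gf 0.5190383456647396 t 19.1 q [-0.38  0.79 -0.32  1.74  0.37  0.68 -0.54]
d [ 0.1  -1.26 -0.03] a [-0.     0.    -0.114]
d [-0.06 -2.25 -0.03] a [-0.     0.    -0.214]
d [-0.32 -3.21 -0.03] a [-0.     0.    -0.314]
d [-0.68 -4.15 -0.03] a [-0.     0.    -0.414]
d [-1.13 -5.04 -0.03] a [-0.     0.    -0.514]
d [-1.66 -5.89 -0.03] a [-0.     0.    -0.614]
d [-2.15 -6.52 -0.03] a [-0.     0.    -0.694]
d [-2.61 -7.04 -0.03] a [-0.     0.    -0.764]
```

send_rows(
  series=[
    {"ax": 0,"ay": 0,"az": -0.1,"dx": 0.1,"dy": -1.2,"dz": 0,"hand": 0.76},
    {"ax": 0,"ay": 0,"az": -0.2,"dx": -0.06,"dy": -2.2,"dz": 0,"hand": 0.76},
    {"ax": 0,"ay": 0,"az": -0.3,"dx": -0.3,"dy": -3.15,"dz": 0,"hand": 0.76},
    {"ax": 0,"ay": 0,"az": -0.4,"dx": -0.65,"dy": -4.1,"dz": 0,"hand": 0.76},
    {"ax": 0,"ay": 0,"az": -0.5,"dx": -1.1,"dy": -5.0,"dz": 0,"hand": 0.76},
    {"ax": 0,"ay": 0,"az": -0.6,"dx": -1.65,"dy": -5.85,"dz": 0,"hand": 0.76},
    {"ax": 0,"ay": 0,"az": -0.69,"dx": -2.15,"dy": -6.5,"dz": 0,"hand": 0.76},
    {"ax": 0,"ay": 0,"az": -0.74,"dx": -2.45,"dy": -6.85,"dz": 0,"hand": 0.76},
    {"ax": 0,"ay": 0,"az": -0.74,"dx": -2.45,"dy": -6.85,"dz": 0,"hand": 0.76},
    {"ax": 0,"ay": 0,"az": -0.74,"dx": -2.45,"dy": -6.85,"dz": 0,"hand": 0.76},
  ],
)

```text
clock: 20.1
eef_pos: [475.2, 264.3, 78.6]
tool_rot: [-3.141, 0.001, 2.675]
force: [-1.4, -0.1, 0.5]
width: 20.6
gripper_force: 0.3
```

```bash
python3 arc.py 0 -.03
```

```text
R 99.4 phi 0.028 F [-1.4 -0.1  0.5] gf 0.31336650252342224
now [475.2 264.3  78.6] [-3.141e+00  1.000e-03  2.675e+00] w 20.6 gf 0.31336650252342224 t 20.1 q [-0.24  0.75 -0.5   1.93  0.6   0.61 -0.03]
d [ 0.06 -0.28 -0.04] a [-0.     0.001 -0.025]
d [ 0.05 -0.58 -0.04] a [-0.     0.001 -0.055]
```

Continuing in small steps until the stop pushes back.

send_rows(
  series=[
    {"ax": 0,"ay": 0,"az": -0.02,"dx": 0.05,"dy": -0.2,"dz": 0,"hand": 0.76},
    {"ax": 0,"ay": 0,"az": -0.04,"dx": 0.05,"dy": -0.4,"dz": 0,"hand": 0.76},
    {"ax": 0,"ay": 0,"az": -0.04,"dx": 0.05,"dy": -0.4,"dz": 0,"hand": 0.76},
  ],
)

```text
clock: 20.4
eef_pos: [472.4, 261.4, 78.7]
tool_rot: [3.141, 0.0, 2.718]
force: [1.5, 1.1, 0.3]
width: 20.4
gripper_force: 0.3
```

send_rows(
  series=[
    {"ax": 0,"ay": 0,"az": -0.02,"dx": 0,"dy": -0.2,"dz": 0,"hand": 0.76},
    {"ax": 0,"ay": 0,"az": -0.02,"dx": 0,"dy": -0.2,"dz": 0,"hand": 0.76},
  ],
)

```text
clock: 20.6
eef_pos: [471.3, 259.3, 78.7]
tool_rot: [-3.142, 0.0, 2.738]
force: [-0.4, -0.3, -0.3]
width: 20.6
gripper_force: 0.2
```

```bash
python3 arc.py 0 -.03
```

```text
R 100.8 phi -0.033 F [-0.4 -0.3 -0.3] gf 0.22478072438389063
now [471.3 259.3  78.7] [-3.142  0.     2.738] w 20.6 gf 0.22478072438389063 t 20.6 q [-0.22  0.75 -0.52  1.95  0.62  0.61  0.02]
d [-0.08  0.33 -0.03] a [-0.     0.     0.038]
d [-0.08  0.03 -0.03] a [-0.     0.     0.008]
```

send_rows(
  series=[
    {"ax": 0,"ay": 0,"az": -0.015,"dx": 0,"dy": -0.15,"dz": 0,"hand": 0.76},
    {"ax": 0,"ay": 0,"az": -0.03,"dx": 0,"dy": -0.3,"dz": 0,"hand": 0.76},
    {"ax": 0,"ay": 0,"az": -0.03,"dx": 0,"dy": -0.3,"dz": 0,"hand": 0.76},
  ],
)

```text
clock: 20.9
eef_pos: [470.1, 256.4, 78.6]
tool_rot: [-3.141, -0.0, 2.768]
force: [0.1, 0.2, 0.1]
width: 19.9
gripper_force: 0.2
```

```bash
python3 arc.py -.055
```

```text
R 100.8 phi -0.065 F [0.1 0.2 0.1] gf 0.20513148978352547
now [470.1 256.4  78.6] [-3.141 -0.     2.768] w 19.9 gf 0.20513148978352547 t 20.9 q [-0.21  0.74 -0.52  1.95  0.63  0.61  0.04]
d [-0.08  0.1  -0.04] a [-0.    -0.     0.013]
```

```bash
python3 - <<'E'
from go import *
import pickle
s=cam("scene");t=cam("top")
s0=pickle.load(open("scene.pkl","rb"));t0=pickle.load(open("top.pkl","rb"))
f=lambda d,a,b:cv2.resize(np.array(d["pixels"])[b:b+76,a:a+100],None,fx=3.9,fy=3.9,interpolation=2)
im=np.vstack([np.hstack([f(t,150,180),f(s,310,215)]),np.hstack([f(t0,150,180),f(s0,310,215)])])
cv2.imwrite("pics/closed.png",im[:,:,::-1])
E
```

```text
(no output)
```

View pics/closed.png

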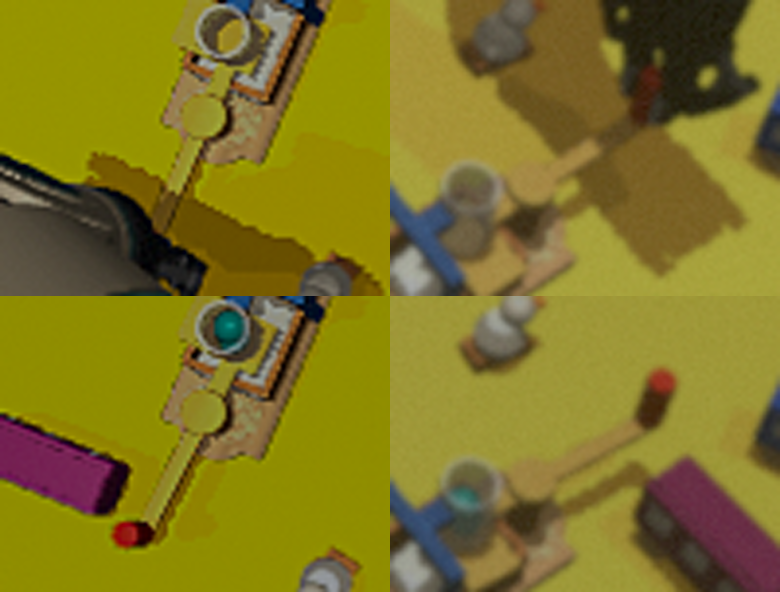

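The knob now stands about 7 mm past where it started: its top is at (651,72) against (661,84) in the right crops. So the lever was slightly open at the start, and the closed stop is just ahead. I'll continue gently until force shows.

send_rows(
  series=[
    {"ax": 0,"ay": 0,"az": -0.01,"dx": -0.05,"dy": -0.1,"dz": 0,"hand": 0.76},
    {"ax": 0,"ay": 0,"az": -0.02,"dx": -0.05,"dy": -0.2,"dz": 0,"hand": 0.76},
    {"ax": 0,"ay": 0,"az": -0.02,"dx": -0.05,"dy": -0.2,"dz": 0,"hand": 0.76},
  ],
)

```text
clock: 21.3
eef_pos: [470.2, 256.1, 78.7]
tool_rot: [3.139, -0.0, 2.789]
force: [1.3, 5.2, -2.9]
width: 20.6
gripper_force: 2.6
```

```bash
python3 arc.py -.055
```

```text
R 100.6 phi -0.067 F [ 1.3  5.2 -2.9] gf 2.553740367293358
now [470.2 256.1  78.7] [ 3.139 -0.     2.789] w 20.6 gf 2.553740367293358 t 21.3 q [-0.21  0.75 -0.53  1.96  0.64  0.61  0.06]
d [-0.06  0.12 -0.03] a [ 0.003 -0.     0.034]
```

The closed stop is reached: motion halts, force is 5 N, and the total swing is 1.58 rad. Release and rise.

send_rows(
  series=[
    {"ax": 0,"ay": 0,"az": 0,"dx": 0,"dy": 0.1,"dz": 0,"hand": 0.72},
    {"ax": 0,"ay": 0,"az": 0,"dx": 0,"dy": 0.15,"dz": 0,"hand": 0.66},
    {"ax": 0,"ay": 0,"az": 0,"dx": 0,"dy": 0.15,"dz": 0,"hand": 0.58},
    {"ax": 0,"ay": 0,"az": 0,"dx": 0,"dy": 0.15,"dz": 0,"hand": 0.5},
    {"ax": 0,"ay": 0,"az": 0,"dx": 0,"dy": 0.15,"dz": 0,"hand": 0.5},
    {"ax": 0,"ay": 0,"az": 0,"dx": 0,"dy": 0.15,"dz": -2,"hand": 0.5},
    {"ax": 0,"ay": 0,"az": 0,"dx": 0,"dy": 0.15,"dz": -4.5,"hand": 0.5},
    {"ax": 0,"ay": 0,"az": 0,"dx": 0,"dy": 0.15,"dz": -8,"hand": 0.5},
    {"ax": 0,"ay": 0,"az": 0,"dx": 0,"dy": 0.15,"dz": -12,"hand": 0.5},
    {"ax": 0,"ay": 0,"az": 0,"dx": 0,"dy": 0.15,"dz": -15,"hand": 0.5},
  ],
)

```text
clock: 22.3
eef_pos: [470.6, 256.3, 230.8]
tool_rot: [3.14, 0.001, 2.788]
force: [0.4, 0.7, 0.6]
width: 42.9
gripper_force: 0.0
```

```bash
python3 -c "
from go import *
to((500,20,240,2.6))"
```

```text
now [470.6 256.3 230.8] [3.140e+00 1.000e-03 2.788e+00] w 42.9 gf 0.0 t 22.3 q [-0.09  0.54 -0.7   1.83  0.43  0.93  0.24]
d [-10.94 -21.15  -0.93] a [0.001 0.001 0.188]
```

send_rows(
  series=[
    {"ax": 0,"ay": 0,"az": 0.04,"dx": -2,"dy": -4,"dz": 0,"hand": 0.5},
    {"ax": 0,"ay": 0,"az": 0.08,"dx": -4,"dy": -8,"dz": 0,"hand": 0.5},
    {"ax": 0,"ay": 0,"az": 0.12,"dx": -6,"dy": -12,"dz": 0,"hand": 0.5},
    {"ax": 0,"ay": 0,"az": 0.16,"dx": -8,"dy": -16,"dz": 0,"hand": 0.5},
    {"ax": 0,"ay": 0,"az": 0.18,"dx": -10,"dy": -19,"dz": 0,"hand": 0.5},
    {"ax": 0,"ay": 0,"az": 0.18,"dx": -11,"dy": -21,"dz": 0,"hand": 0.5},
    {"ax": 0,"ay": 0,"az": 0.18,"dx": -11,"dy": -21,"dz": 0,"hand": 0.5},
  ],
)

```text
clock: 23.0
eef_pos: [500.9, 16.4, 228.2]
tool_rot: [-3.139, 0.0, 2.601]
force: [1.2, 1.0, 0.4]
width: 42.6
gripper_force: 0.0
```

```bash
python3 - <<'E'
from go import *
t=cam("top"); s=cam("scene")
f=lambda d,a,b,w,h,k:cv2.resize(np.array(d["pixels"])[b:b+h,a:a+w],(390,int(h*390/w)),interpolation=2)
A=f(t,120,130,150,120,1);B=f(s,260,200,150,120,1)
cv2.imwrite("pics/final.png",np.hstack([A,B])[:,:,::-1])
E
sed -i 's/parked.png/parked2.png/' chk.py; python3 chk.py
```

```text
top [352, 184, 20, 40, 584]
scene [189, 178, 34, 27, 367]
carr ['top'] (array([ 5.89792228e+02, -2.30419605e+02, -1.37060727e-01]), np.float64(0.05601885424220454))
carr ['scene'] (array([ 5.91996216e+02, -2.27953452e+02, -1.19569755e-01]), np.float64(0.18789965568125921))
carr ['top', 'scene'] (array([ 5.90357437e+02, -2.30159118e+02, -1.36768909e-01]), np.float64(0.2634698663103082))
```

View pics/final.png

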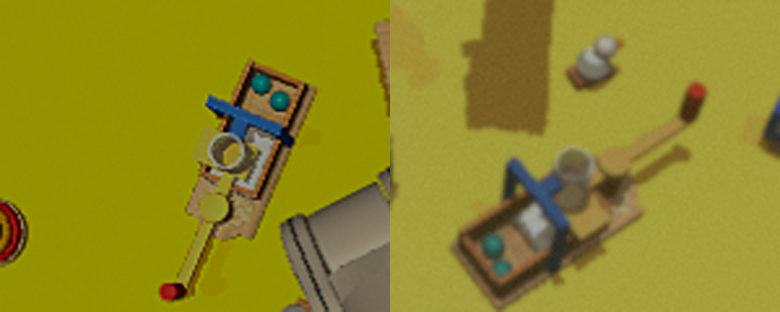

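The picture shows both beads in the tray at (262,83) and (280,100), the lever closed with its knob at (172,291), and the duck standing as before. Handing in.

```bash
python3 -c "
from cell import finish_job
print(finish_job())"
```

```text
the job is handed in; nothing more can be done
None
```

I handed the job in at about 23 s: the plum carriage is parked upright and lengthways on the green siding, within about 2 mm of centre; both teal beads are in the tray; and the lever went to its open stop and back to its closed stop.

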